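Breaker trip test with a light touch

TASK

Test the breaker that has the round button and the wide T-shaped lever: press its test button straight down until the lever drops by itself, then let the button come up and raise the lever with a fingertip until it rests fully home in its up position again. The old housing and lever are brittle and break above about 15 N, so use a light touch, without pinching and without pushing hard against the stops. Leave the neighbouring breaker (square button, narrow lever) on and the things round about where they are.

Things in the scene. Friction and masses are not known exactly. Their poses are not given: they have to be found in the camera images.
- breaker: Pale breaker TO TEST (round button, wide T-lever), left or right of its neighbour, fixed on the board. Origin: centre of its underside, 16 mm above the desk; x to its far edge, y to its left, z up. Body 86 (x) x 90 (y) x 42 mm high, with a raised nose 46 x 90 mm in the middle, top at z = 64. Button at (-6, 26) mm, lever pivot at (0, -26, 52), its axis along y. Breaks above 15 N of push.
- breaker_lever (a joint): Lever angle, rad: 0 = up (on), leaning 0.25 rad past upright towards +x of the breaker and resting there by its weight; 0.85 = fully dropped (off), leaning 0.60 rad towards -x. It is upright at 0.25, balances there, and falls by itself to whichever side it is on (torque at most about 0.04 N m). 
- breaker_lever_tip (a point): Top end of the lever to be tested, on its centre line, 48 mm from the pivot; moves with the lever. The stem is 8 x 9 mm; the T-bar at the end is 26 mm wide (along the breaker's y), 10 mm thick and 12 mm high.
- breaker_button (a joint): Test button travel, m: 0 = up, 0.008 = bottomed. A spring returns it: about 1 N to start, 4 N at the bottom. The lever trips at about 5 mm and stays dropped; it cannot stay up while the button is held down.
- breaker_button_top (a point): Centre of the top of the round test button, 24 mm across, standing 18 mm proud of the nose (98 mm above the desk); moves with the button, which goes straight down.
- neighbour: NEIGHBOUR to leave alone: like the other breaker and parallel to it, 160 mm away along y, but with a square button (21 mm) and a narrow lever (11 mm wide). Origin: centre of its underside.
- neighbour_lever (a joint): The neighbour's lever angle, rad: 0 = up (on), 0.85 = dropped. It must stay up.
- board: Plywood mounting board with a steel rail, 120 (x) x 340 (y) mm, its top 16 mm above the desk, fixed; origin under its centre.
- flux_bottle: small round bottle, 31 mm across, 67 mm tall, standing on the mounting board between the breakers; bystander, origin at the centre of its underside
- eraser: block eraser in a card sleeve, 34 x 44 x 12 mm, lying on the desk; bystander, origin at the centre of its underside
- screw_tin: round tin with a lid, 64 mm across, 24 mm tall, on the desk; bystander, origin at the centre of its underside
- wax_stick: round stick with a cap, 24 mm across, 70 mm tall, standing on the desk; bystander, origin at the centre of its underside
- circuit_board: small circuit board, 63 x 77 x 15 mm, lying on the desk; bystander, origin at the centre of its underside
- charger_brick: pale charger block, 43 x 34 x 32 mm, on the desk; bystander, origin at the centre of its underside
- side_cutters: side cutters, 79 x 111 x 12 mm, lying on the desk; bystander, origin at the centre of its underside

How it is judged (in metres and radians):
On the way, in this order (a step that is already met when the one before it is completed fails the run):
1. the pressed test button (more than 3 mm down) tips the lever past upright (more than 0.28 rad), the robot not touching the lever (value of joint breaker_button above 0.003 m and value of joint breaker_lever above 0.28 rad and contact force between each of the fingers, the arm and breaker_lever below 0.2 N), for 0.02 s.
2. the lever has dropped fully (value of joint breaker_lever above 0.78 rad), for 0.2 s.
At the end, for the whole second after the job is handed in: The tested breaker's lever is fully up (within 0.06 rad of its rest), its test button has come up (within 1.5 mm), and the neighbour's lever is still up (within 0.06 rad) (value of joint each of breaker_lever, neighbour_lever below 0.06 rad and value of joint breaker_button below 0.0015 m); the robot touches nothing.
It fails at once if the robot pushes on the breaker, its lever or its button with more than 15 N (contact force between any of the fingers, the arm and breaker above 15 N).
It fails at once if the neighbouring breaker is tripped (its lever moves more than 0.2 rad) (value of joint neighbour_lever above 0.2 rad).
It fails at once if a bystander is moved by more than 30 mm (distance of any of flux_bottle, eraser, screw_tin, wax_stick, circuit_board, charger_brick, side_cutters from where it was at the start of the episode above 0.03 m).
It also fails if it takes over 38 s, if anything falls off the work surface, if the arm or the gripper's body presses on something with over 40 N, if the wrist force passes 120 N, or if a joint passes its speed limit or range.

ROBOT

A 6-joint arm with a two-finger parallel gripper is mounted at the origin on a cart in front of the work surface, level with it; the furniture and walls round the work are solid. World frame = base frame: x ahead of the robot, y to its left, z up, the work surface at z = 0. Lengths are in m, angles in degrees, forces in N, time in s.
With the tool pointing down it reaches from about 0.35 to 0.875 m from the base axis. Payload 4.2 kg.
Tool frame: the origin (TCP) lies between the finger pads; the fingertips stand 17 mm ahead of it and the grasp point (between the pads) lies 2 mm behind it; z points along the fingers, y is the direction in which the jaws open and shut (so a half turn about z gives the same grasp; the last joint's range is limited). The gripper opens to 87 mm and grips with 3 to 60 N. Pads are 19 mm wide; open, the fingers measure 117 mm over their backs; the gripper's body (75 mm by 190 mm) begins 51 mm behind the grasp point.
Start: joints at [84.316, 22.042, 0.453, 0, -68.411, -14.817], TCP at [0.219, 0.585, 0.24] pointing down, gripper open.
Joint ranges: [-179.83, 179.83], [-69.29, 118.12], [-61.27, 80.66], [-181.25, 117.63], [-171.15, -9.14], [-177.46, 177.46]. Speed limits (degrees/s): [159.86, 159.86, 180, 180, 180, 180].

INTERFACE

Orientations are given as a 3x3 rotation matrix whose columns are the frame's x, y, z axes.
In Python, from station import r gives the robot as it stands.
- The arm moves only by the shell command python3 -m creep 'ROWS'. ROWS is JSON, a list of rows, each a list of 7 numbers: the opening, from 0 (shut) to 1 (fully open), then the shift along the tool's x, y, z scaled (see below), then the turn, a rotation vector about the tool's x, y, z scaled (see below). A call has 1 to 5 rows; each row is the pose to reach, as a shift and turn from the pose measured when the call began, along the tool's axes at that moment, turning the shorter way round; what a row does not reach only later rows make up. The controller multiplies each number of a shift by 300 mm and each number of a turn by 180 degrees. A row lasts 1/12 s, in which the tool goes at most 41.7 mm and 7.16 degrees, less where a joint would pass 70% of its speed; a pose out of reach is approached as far as the arm can. A call with a number of a shift or a turn outside -1 to 1 is refused whole. A call with a gripper value outside its range is refused whole. The fingers move at their own pace and stop on an object; the grip force is fixed at half the most. Time passes only in rows, so rows that repeat a pose let the fingers close. It gives the time, the measured TCP pose, the force and the opening at its end, in the units of the state.
- r.sense(): the state, without advancing time (a new reading comes with each control period).
- r.capture(name): name is "side" or "top" or "wrist"; returns the picture (384x512x3 uint8, blue, green, red); there is no depth.
- r.camera_model(name): a dict with "mtx" (3x3 intrinsics, pixels), "R" (3x3) and "t" (3): a world point X has camera coordinates R X + t; the wrist camera has in their place "mount" (4x4, takes a point from camera to tool coordinates, whose origin is the TCP and whose axes are the flange's). Camera axes: x right, y down, z forward; pixel columns grow to the right and rows downward; lengths in m; the calibration is good to about 2 mm. A picture is of the moment at which its call begins: read the wrist's pose just before it. camera_model takes no time and is no camera call.
- r.finish_job(): hands the job in, once; it reports no verdict.
Trained networks look in the newest picture that a camera, given by its name, has taken for a name from the list of things; names that differ only in an ending like _2 or _b are one class to them, and where a whole thing is asked for, a point or a joint stands for the part that bears it (a point fixed in the world has none). Each returns a list of dicts, best first, with "score" (0 to 1); they miss things now and then, are a little off and sometimes report something else, mostly with a low value. They report only what shows in the picture. A call takes as long as a camera call.
- r.recognise(camera, target): "rect" ([left, top, right, bottom] as shares, 0 to 1, of the picture: columns of its width, rows of its height, round what is visible of it).
- r.outline_of(camera, target): "pixels" (384x512 bool, what is visible of it) and "rect" ([left, top, right, bottom] as shares, 0 to 1, of the picture: columns of its width, rows of its height, round what is visible of it).
The state is a dict: "time_s": time; "joints": joint angles; "joint_velocities": joint speeds; "effort": joint torques, N m; "tcp_pos": TCP position; "ee_rot": TCP orientation; "wrist_force": force on the tool from outside, world axes, zero at the start; "moment": the same for the moment, N m; "gripper_width": opening from 0.0 (shut) to 1.0 (fully open).
Only numpy, scipy, OpenCV 4.12 (cv2) and the standard library are available. Lean on these libraries where they do the work, as an engineer would, in place of code of your own. Each camera call takes 0.05 s, during which the arm holds its last target.

## Working session

There is one attempt and no reset: what is moved stays moved. The work goes in short steps, Python scripts to look and compute and a shell command to move; the robot and the scene stay as the last step left them, time stands still between calls to the robot, and variables do not carry over. Pictures are saved under pics/ and viewed, and the job is handed in when it is done.

```bash
ls; mkdir -p pics
python3 - <<'E'
from station import r
import cv2
s=r.sense();print({k:(v if not hasattr(v,'tolist') else v) for k,v in s.items()})
for n in ["top","side","wrist"]:
    cv2.imwrite(f"pics/{n}0.png",r.capture(n))
    m=r.camera_model(n);print(n,m)
    for t in ["breaker","neighbour","breaker_lever","breaker_button","neighbour_lever","flux_bottle"]:
        print(t,[(round(d['score'],2),[round(a*b) for a,b in zip(d['rect'],[512,384]*2)]) for d in r.recognise(n,t)][:3])
E
```

```text
pics
{'time_s': 0.0, 'joints': array([ 8.43165452e+01,  2.20891482e+01,  3.79404280e-01, -2.72787342e-02,
       -6.84100944e+01, -1.48185576e+01]), 'joint_velocities': array([ 0.06688934,  0.01849338,  0.00321303,  0.04276142,  0.01914815,
       -0.0590513 ]), 'effort': array([-3.57533627e-04, -3.90671253e+01,  1.87402725e+01,  4.21991318e+00,
        1.08077482e-02, -1.98545144e-04]), 'tcp_pos': array([0.21867061, 0.58489774, 0.23847841]), 'ee_rot': array([[ 9.36598389e-01, -3.50404107e-01, -6.47654309e-04],
       [-3.50404689e-01, -9.36596179e-01, -2.03741059e-03],
       [ 1.07326487e-04,  2.13517658e-03, -9.99997715e-01]]), 'wrist_force': array([ 1.12236534, -0.67631906,  0.1604408 ]), 'moment': array([ 0.00773254,  0.0195053 , -0.0362467 ]), 'gripper_width': 1.0002888595539454}
top {'mtx': array([[448.62455601,   0.        , 260.17644572],
       [  0.        , 448.62455601, 185.12815992],
       [  0.        ,   0.        ,   1.        ]]), 'R': array([[-0.01242197, -0.99983141,  0.01352171],
       [-0.98213531,  0.00966057, -0.18792793],
       [ 0.18776562, -0.01561458, -
[... 875 characters left out ...]
ighbour_lever [(0.45, [248, 171, 257, 187])]
flux_bottle [(0.52, [219, 195, 229, 225])]
wrist {'mtx': array([[345.04443479,   0.        , 254.45359185],
       [  0.        , 345.04443479, 191.76849376],
       [  0.        ,   0.        ,   1.        ]]), 'mount': array([[-3.37735387e-04, -9.64233320e-01, -2.65054695e-01,
         7.33200091e-02],
       [ 9.99999885e-01, -4.16028792e-04,  2.39246755e-04,
        -1.06165819e-03],
       [-3.40960078e-04, -2.65054584e-01,  9.64233349e-01,
        -1.46073878e-01],
       [ 0.00000000e+00,  0.00000000e+00,  0.00000000e+00,
         1.00000000e+00]])}
breaker []
neighbour []
breaker_lever []
breaker_button []
neighbour_lever []
flux_bottle []
```

Run:
```python
import cv2,numpy as np
a=cv2.imread('pics/top0.png');b=cv2.imread('pics/side0.png')
cv2.imwrite('pics/top0z.png',cv2.resize(a[110:235,180:340],(800,625))[:600])
cv2.imwrite('pics/side0z.png',cv2.resize(b[150:260,150:300],(800,587)))
```

```text
(no output)
```

View pics/top0.png

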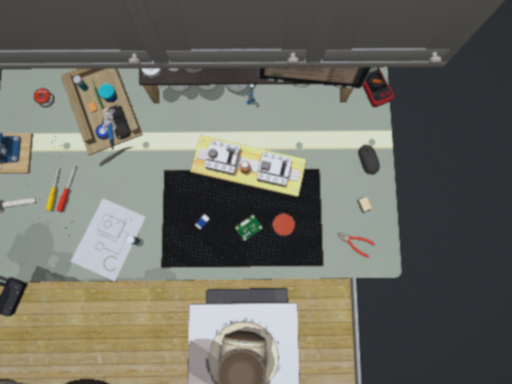

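View pics/side0.png

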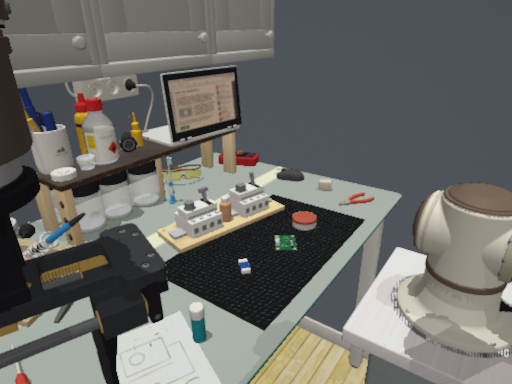

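```bash
sleep 0
```

```text
(no output)
```

View pics/top0z.png

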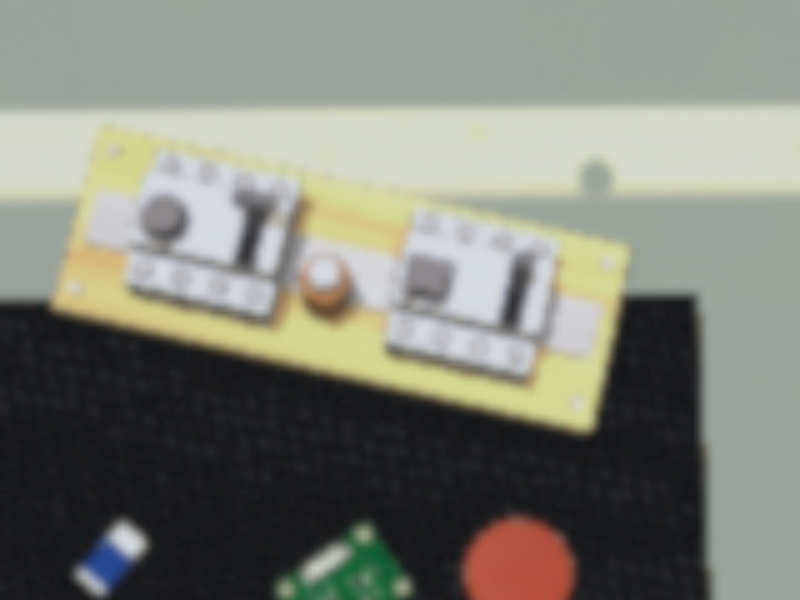

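View pics/side0z.png

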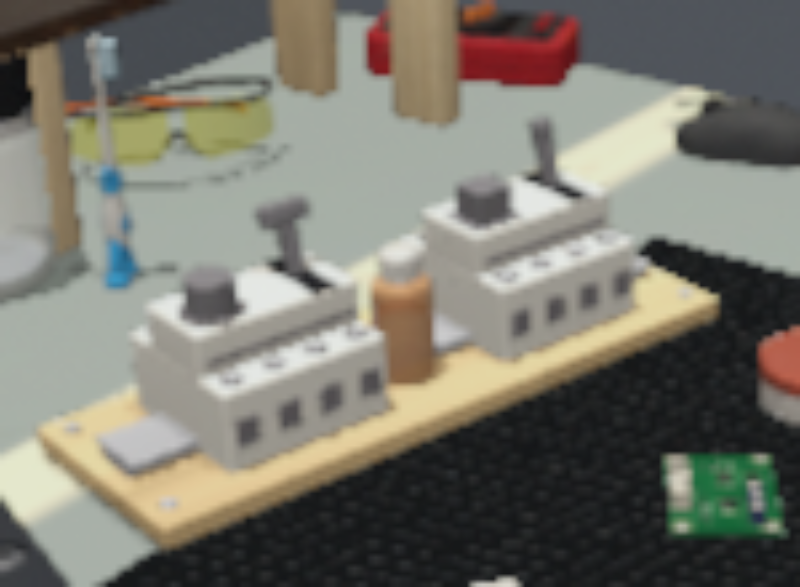

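The top view shows the round-button, T-lever breaker on the left: button at about (213,153), lever at about (232,150). The neighbour is on the right, with its button at about (266,165). The bottle stands between them.

```bash
cat > h.py <<'E'
import numpy as np, cv2
from station import r
def cam(n,s=None):
    m=r.camera_model(n);K=np.array(m['mtx'])
    if n=='wrist':
        s=s or r.sense();M=np.array(m['mount']);R=np.array(s['ee_rot'])
        Rwc=R@M[:3,:3];c=R@M[:3,3]+np.array(s['tcp_pos'])
        return K,Rwc.T,-Rwc.T@c
    return K,np.array(m['R']),np.array(m['t'])
def ray(C,px):
    K,R,t=C
    d=R.T@np.linalg.inv(K)@np.array([px[0],px[1],1.]);return -R.T@t,d
def atz(C,px,z):
    c,d=ray(C,px);return c+d*(z-c[2])/d[2]
def proj(C,X):
    K,R,t=C;p=K@(R@np.array(X)+t);return p[:2]/p[2]
def tri(obs):
    A=np.zeros((3,3));b=np.zeros(3)
    for C,px in obs:
        c,d=ray(C,px);d=d/np.linalg.norm(d);P=np.eye(3)-np.outer(d,d);A+=P;b+=P@c
    return np.linalg.solve(A,b)
E
python3 - <<'E'
from h import *
T=cam('top');S=cam('side')
z=lambda u,v:(180+u/5,110+v/5)
for u,v,h in [(165,217,.098),(432,275,.098),(260,200,.11),(100,125,.016),(628,243,.016),(597,432,.016),(52,308,.016),(325,270,.083)]:
    print((u,v),atz(T,z(u,v),h).round(4))
zs=lambda u,v:(150+u*150/800,150+v*150/800)
print('tri btn',tri([(T,z(165,215)),(S,zs(211,278))]).round(4))
print('tri nbtn',tri([(T,z(432,273)),(S,zs(483,187))]).round(4))
E
```

```text
(165, 217) [0.5819 0.0819 0.098 ]
(432, 275) [ 0.5458 -0.073   0.098 ]
(260, 200) [0.5884 0.0261 0.11  ]
(100, 125) [0.6634 0.1304 0.016 ]
(628, 243) [ 0.5846 -0.1974  0.016 ]
(597, 432) [ 0.466  -0.1747  0.016 ]
(52, 308) [0.5466 0.1583 0.016 ]
(325, 270) [ 0.553  -0.0107  0.083 ]
tri btn [0.5847 0.0825 0.0929]
tri nbtn [ 0.5485 -0.0733  0.0915]
```

```bash
python3 -m creep '[[0,0.54,0.438,0,0,0,-0.04],[0,0.54,0.438,0,0,0,-0.04],[0,0.54,0.438,0,0,0,-0.04],[0,0.54,0.438,0,0,0,-0.04],[0,0.54,0.438,0,0,0,-0.04]]'
python3 - <<'E'
from h import *
s=r.sense();R=s['ee_rot'];print((R.T@(np.array([.53,.055,.23])-s['tcp_pos'])/.3).round(3),np.degrees(np.arctan2(R[1,0],R[0,0])))
E
```

```text
time_s: 1.47
tcp_pos: [0.325, 0.4041, 0.2397]
ee_rot: [[0.973, -0.229, 0.0], [-0.229, -0.973, 0.0], [0.0, -0.0, -1.0]]
wrist_force: [1.3, 0.0, 0.5]
gripper_width: 0.706
[0.932 0.976 0.032] -13.252474759483214
```

```bash
python3 -m creep '[[0,0.47,0.49,0.02,0,0,0],[0,0.47,0.49,0.02,0,0,0],[0,0.47,0.49,0.02,0,0,0],[0,0.47,0.49,0.02,0,0,0],[0,0.47,0.49,0.02,0,0,0]]'
python3 - <<'E'
from h import *
s=r.sense();R=s['ee_rot'];print((R.T@(np.array([.53,.055,.23])-s['tcp_pos'])/.3).round(3))
E
```

```text
time_s: 1.88
tcp_pos: [0.4292, 0.2266, 0.2341]
ee_rot: [[0.973, -0.229, 0.001], [-0.229, -0.973, 0.001], [0.001, -0.001, -1.0]]
wrist_force: [0.8, 1.0, -0.4]
gripper_width: 0.323
[0.458 0.48  0.013]
```

```bash
python3 -m creep '[[0,0.458,0.48,0.013,0,0,0],[0,0.458,0.48,0.013,0,0,0],[0,0.458,0.48,0.013,0,0,0],[0,0.458,0.48,0.013,0,0,0],[0,0.458,0.48,0.013,0,0,0]]'
python3 -m creep '[[0,0,0,0,0,0,0],[0,0,0,0,0,0,0]]'
python3 - <<'E'
from h import *
s=r.sense();print(s['tcp_pos'],s['gripper_width'],s['wrist_force'])
im=r.capture('wrist');cv2.imwrite('pics/w1.png',cv2.resize(im,(768,576),interpolation=cv2.INTER_CUBIC))
C=cam('wrist',s)
for t in ["breaker","breaker_lever","breaker_button","neighbour","neighbour_lever"]:
    print(t,[(round(d['score'],2),[round(a*b,1) for a,b in zip(d['rect'],[512,384]*2)]) for d in r.recognise('wrist',t)][:2])
o=np.array([.583,.0553,.016]);a=np.radians(-13.2);Rz=np.array([[np.cos(a),-np.sin(a),0],[np.sin(a),np.cos(a),0],[0,0,1]])
for n,p in dict(btn=(-.006,.026,.082),tip=(.0119,-.026,.0985),c1=(.043,.045,.042),c2=(.043,-.045,.042),c3=(-.043,-.045,.042),c4=(-.043,.045,.042)).items():
    print(n,proj(C,o+Rz@np.array(p)).round(1))
E
```

```text
time_s: 2.3
tcp_pos: [0.5309, 0.0525, 0.2304]
ee_rot: [[0.973, -0.23, 0.002], [-0.23, -0.973, 0.001], [0.001, -0.001, -1.0]]
wrist_force: [0.7, 0.7, -1.0]
gripper_width: 0.017
time_s: 2.47
tcp_pos: [0.5314, 0.0507, 0.2301]
ee_rot: [[0.972, -0.234, 0.001], [-0.234, -0.972, 0.001], [0.001, -0.001, -1.0]]
wrist_force: [-0.3, -0.0, -0.6]
gripper_width: 0.003
[0.53138214 0.05073549 0.23005427] 0.0034502880797156192 [-0.28255863 -0.00226061 -0.64223105]
breaker [(0.77, [179.1, 72.9, 287.2, 168.4])]
breaker_lever [(0.89, [245.0, 107.4, 279.6, 127.5])]
breaker_button [(0.85, [184.5, 118.6, 217.6, 144.8])]
neighbour [(0.87, [347.9, 73.7, 484.8, 172.4])]
neighbour_lever [(0.71, [346.6, 71.8, 485.0, 174.1]), (0.56, [448.8, 108.9, 485.1, 124.9])]
btn [202.7 136.5]
tip [268.5 114.2]
c1 [185.   75.3]
c2 [287.9  74.6]
c3 [286.1 171. ]
c4 [190.4 171.6]
```

View pics/w1.png

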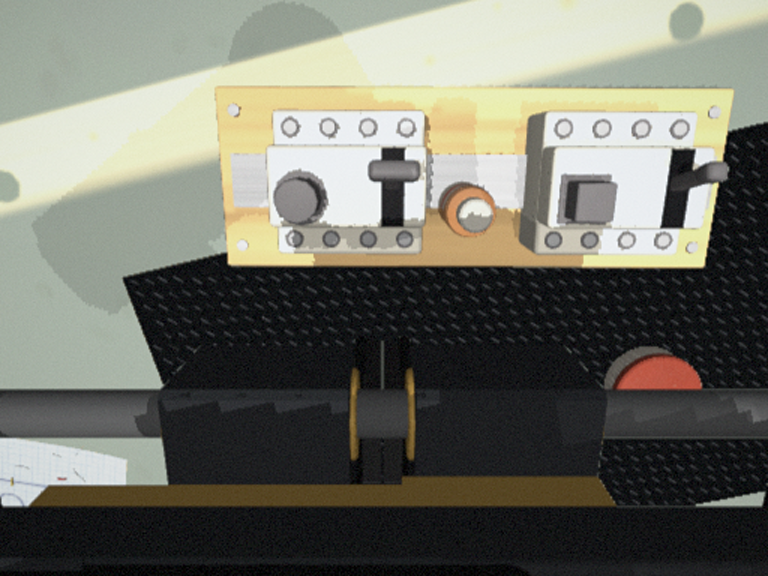

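Run:
```python
from h import *
im=cv2.resize(cv2.imread('pics/w1.png'),(512,384),interpolation=cv2.INTER_AREA)
z=cv2.resize(im[65:180,170:300],(780,690),interpolation=cv2.INTER_CUBIC)
z=cv2.resize(z,(678,600));cv2.imwrite('pics/w1z.png',np.clip(z.astype(float)*1.3,0,255).astype(np.uint8))
```

```text
(no output)
```

View pics/w1z.png

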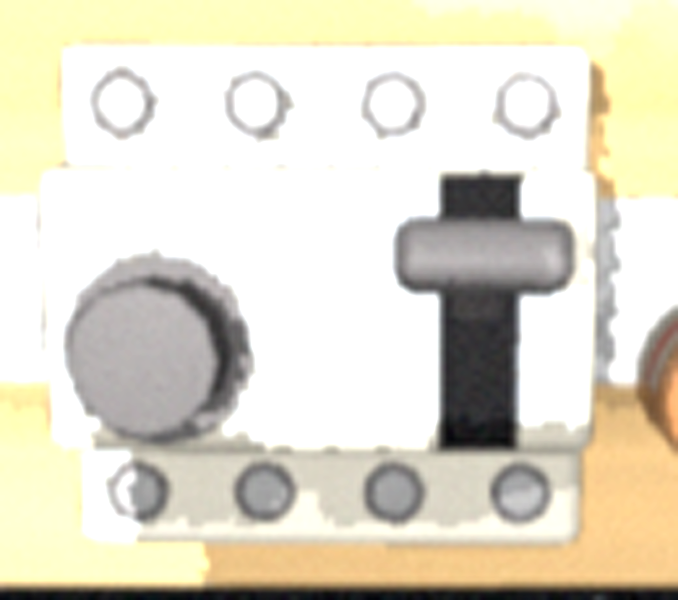

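Run:
```python
from h import *
from scipy.optimize import least_squares
C=cam('wrist')  # unmoved
obs={(-.006,.026,.082):(197.4,133.5),(.043,.045,.042):(181.9,73.6),(.043,-.045,.042):(283.1,73.6),(-.043,-.045,.042):(280.8,169.1),(-.043,.045,.042):(186.3,168.5)}
def f(p,full=False):
    a=p[2];R=np.array([[np.cos(a),-np.sin(a),0],[np.sin(a),np.cos(a),0],[0,0,1]])
    return np.concatenate([proj(C,np.array([p[0],p[1],p[3]])+R@np.array(k))-v for k,v in obs.items()])
for zfix in (0,1):
    g=(lambda p:f([*p,.016])) if zfix else f
    q=least_squares(g,[.583,.055,-.23]+([] if zfix else [.016]));p=q.x
    print(p.round(4),np.degrees(p[2]),q.fun.round(1))
print('btn',atz(C,(197.4,133.5),.098),'lever',atz(C,(263.2,113.9),.113))
T=cam('top');S=cam('side')
z=lambda u,v:(180+u/5,110+v/5)
zs=lambda u,v:(150+u*150/800,150+v*150/800)
print('tri btn W+S+T',tri([(C,(197.4,133.5)),(S,zs(211,276)),(T,z(165,215))]))
print('tri btn W+S',tri([(C,(197.4,133.5)),(S,zs(211,276))]))
```

```text
[ 0.5847  0.0625 -0.2348  0.0121] -13.452224174410633 [ 0.6  0.2 -0.3 -0.3 -0.1  0.2 -0.1 -0.1 -0.1  0.1]
[ 0.5848  0.0621 -0.2349] -13.460254057332659 [ 0.2  0.4 -0.9 -0.9  0.7 -0.4  0.5  0.5 -0.6  0.6]
btn [0.5853676  0.08884378 0.098     ] lever [0.58901957 0.0343188  0.113     ]
tri btn W+S+T [0.58402998 0.08523276 0.09541397]
tri btn W+S [0.58345591 0.08733977 0.09614266]
```

```bash
python3 -m creep '[[0,0.1,-0.09,0.1,0,0,0],[0,0.1,-0.09,0.1,0,0,0],[0,0.1,-0.09,0.1,0,0,0]]'
python3 - <<'E'
from h import *
r.capture('top')
s=r.sense();print(s['tcp_pos'],s['joint_velocities'].round(2))
im=r.capture('wrist');cv2.imwrite('pics/w2.png',im)
z=np.clip(cv2.resize(im[70:270,130:380],(750,600),interpolation=cv2.INTER_CUBIC)*1.2,0,255);cv2.imwrite('pics/w2z.png',z)
import pickle;pickle.dump(s,open('s2.pkl','wb'))
E
```

```text
time_s: 3.02
tcp_pos: [0.5657, 0.0747, 0.1983]
ee_rot: [[0.974, -0.226, -0.002], [-0.226, -0.974, -0.0], [-0.002, 0.001, -1.0]]
wrist_force: [0.3, -1.2, -0.3]
gripper_width: 0.003
[0.56540524 0.07406667 0.19953007] [-0.57 -2.42 -0.16  0.35 -0.41  0.08][ WARN:0@2.908] global loadsave.cpp:1063 imwrite_ Unsupported depth image for selected encoder is fallbacked to CV_8U.
```

View pics/w2z.png

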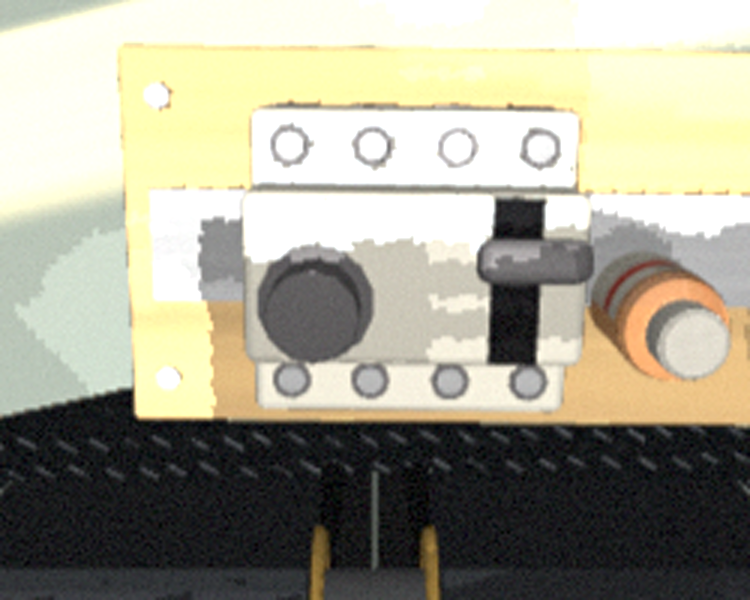

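Run:
```python
from h import *
import pickle
from scipy.optimize import least_squares
C=cam('wrist',pickle.load(open('s2.pkl','rb')))
obs={(-.006,.026,.082):(233.3,175),(.043,.045,.042):(214,106),(.043,-.045,.042):(323.3,107.7),(-.043,-.045,.042):(317,206),(-.043,.045,.042):(216,205)}
def f(p,full=False):
    a=p[2];R=np.array([[np.cos(a),-np.sin(a),0],[np.sin(a),np.cos(a),0],[0,0,1]])
    return np.concatenate([proj(C,np.array([p[0],p[1],p[3]])+R@np.array(k))-v for k,v in obs.items()])
for zfix in (0,1):
    g=(lambda p:f([*p,.016])) if zfix else f
    q=least_squares(g,[.583,.055,-.23]+([] if zfix else [.016]));p=q.x
    print(p.round(4),np.degrees(p[2]),q.fun.round(1))
print('btn',atz(C,(233.3,175),.098),'lever',atz(C,(308.7,156.7),.113))
S=cam('side');zs=lambda u,v:(150+u*150/800,150+v*150/800)
print('tri btn W+S',tri([(C,(233.3,175)),(S,zs(211,276))]))
print(r.sense()['tcp_pos'],r.sense()['time_s'])
```

```text
[ 0.5851  0.0591 -0.2412  0.0103] -13.818675180318882 [ 1.1 -0.2 -0.1 -0.1 -0.4 -0.4 -0.4  0.5 -0.3  0.3]
[ 0.5861  0.0589 -0.2416] -13.845383024441892 [ 0.5  0.2 -1.  -1.1  0.9 -1.3  0.7  1.5 -1.2  1.2]
btn [0.58672362 0.08594    0.098     ] lever [0.59052062 0.03123574 0.113     ]
tri btn W+S [0.5848249  0.08500416 0.0945504 ]
[0.56542807 0.07372407 0.2005487 ] 3.1167
```

```bash
cat > to.py <<'E'
import sys
from h import *
s=r.sense();R=s['ee_rot'];t=np.array([float(x) for x in sys.argv[1:4]])
print('t',round(s['time_s'],2),'tcp',s['tcp_pos'].round(4),'F',s['wrist_force'].round(2),'rows',(R.T@(t-s['tcp_pos'])/.3).round(4))
E
python3 to.py .585 .0855 .135
```

```text
t 3.12 tcp [0.5654 0.0737 0.2005] F [-0.42 -0.44  0.5 ] rows [ 0.0545 -0.0529  0.2186]
```

```bash
python3 -m creep '[[0,0.0545,-0.053,0.1,0,0,0],[0,0.0545,-0.053,0.17,0,0,0],[0,0.0545,-0.053,0.218,0,0,0],[0,0.0545,-0.053,0.218,0,0,0],[0,0.0545,-0.053,0.218,0,0,0]]'; python3 to.py .585 .0855 .120
python3 - <<'E'
from h import *
im=r.capture('wrist');cv2.imwrite('pics/w3.png',im)
im=r.capture('side');cv2.imwrite('pics/s3.png',cv2.resize(im[150:260,150:300],(800,587),interpolation=cv2.INTER_CUBIC))
E
```

```text
time_s: 3.53
tcp_pos: [0.5847, 0.0853, 0.1359]
ee_rot: [[0.974, -0.226, 0.001], [-0.226, -0.974, -0.0], [0.001, -0.0, -1.0]]
wrist_force: [0.5, -0.2, 1.0]
gripper_width: 0.006
t 3.53 tcp [0.5847 0.0853 0.1359] F [ 0.51 -0.17  0.97] rows [ 0.0009 -0.0008  0.0529]
```

View pics/w3.png

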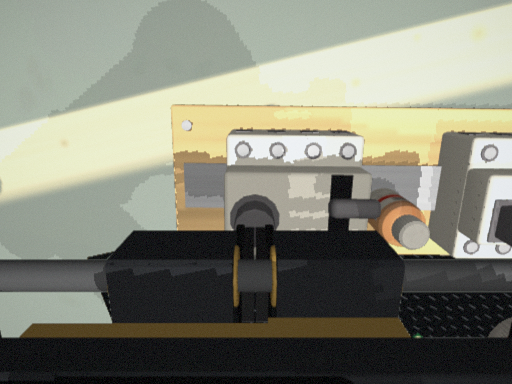

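View pics/s3.png

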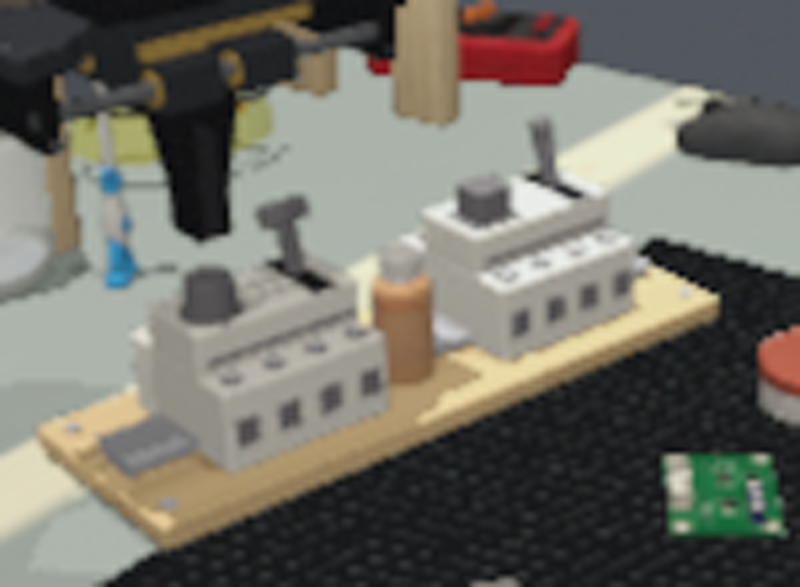

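```bash
python3 - <<'E'
from h import *
S=cam('side');s=r.sense();R=s['ee_rot']
for X in [(.5847,.0853,.1189),(.5847,.0853,.098)]: 
    p=proj(S,X);print((p-150)*800/150)
E
python3 -m creep '[[0,0,0,0.02,0,0,0],[0,0,0,0.04,0,0,0],[0,0,0,0.056,0,0,0],[0,0,0,0.056,0,0,0]]'; python3 to.py .585 .0855 .115
```

```text
[201.91825809 228.04266892]
[206.12494698 270.05430391]
time_s: 3.97
tcp_pos: [0.585, 0.0854, 0.1194]
ee_rot: [[0.974, -0.227, 0.002], [-0.227, -0.974, 0.001], [0.002, -0.001, -1.0]]
wrist_force: [0.2, -0.4, -0.3]
gripper_width: 0.005
t 3.97 tcp [0.585  0.0854 0.1194] F [ 0.16 -0.44 -0.28] rows [ 0.     -0.0002  0.0146]
```

```bash
python3 -m creep '[[0,0,0,0.01,0,0,0],[0,0,0,0.018,0,0,0],[0,0,0,0.018,0,0,0]]'; python3 to.py .585 .0855 .110
```

```text
time_s: 4.22
tcp_pos: [0.585, 0.0854, 0.1137]
ee_rot: [[0.974, -0.226, 0.002], [-0.226, -0.974, 0.001], [0.002, -0.001, -1.0]]
wrist_force: [0.0, 1.4, 1.6]
gripper_width: 0.007
t 4.22 tcp [0.585  0.0854 0.1137] F [0.04 1.42 1.61] rows [-0.0002 -0.0002  0.0124]
```

```bash
python3 -m creep '[[0,0,0,0.005,0,0,0],[0,0,0,0.01,0,0,0],[0,0,0,0.01,0,0,0]]'; python3 to.py .585 .0855 .108;  python3 - <<'E'
from h import *
im=r.capture('side');cv2.imwrite('pics/s4.png',cv2.resize(im[150:260,150:300],(800,587),interpolation=cv2.INTER_CUBIC))
E
```

```text
time_s: 4.47
tcp_pos: [0.5851, 0.0854, 0.1107]
ee_rot: [[0.974, -0.226, 0.002], [-0.226, -0.974, 0.001], [0.002, -0.001, -1.0]]
wrist_force: [-0.9, -0.1, 2.9]
gripper_width: 0.008
t 4.47 tcp [0.5851 0.0854 0.1107] F [-0.92 -0.14  2.95] rows [-0.0003 -0.0001  0.009 ]
```

View pics/s4.png

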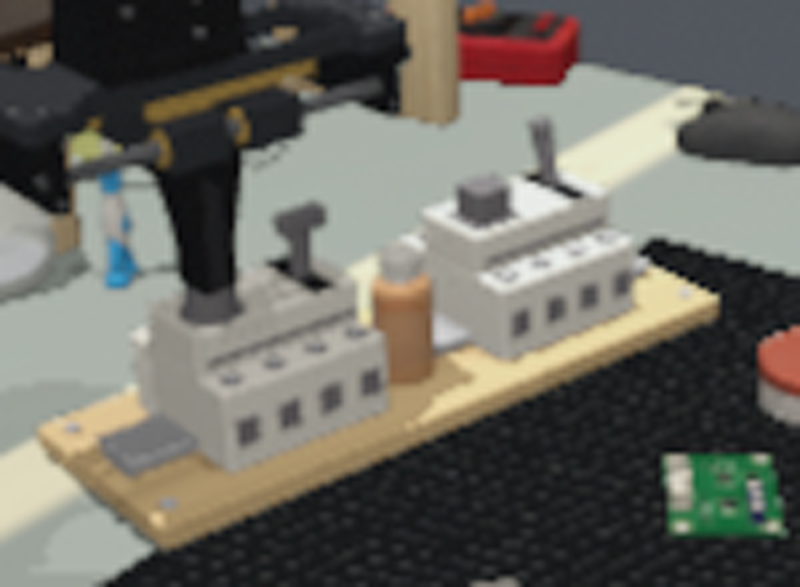

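The button is visibly pressed and the lever, now near (300,230), is tipping. I'll hold the button for a moment and check.

```bash
python3 -m creep '[[0,0,0,0.003,0,0,0],[0,0,0,0.003,0,0,0],[0,0,0,0.003,0,0,0],[0,0,0,0.003,0,0,0],[0,0,0,0.003,0,0,0]]'; python3 to.py .585 .0855 .140;  python3 - <<'E'
from h import *
im=r.capture('side');cv2.imwrite('pics/s5.png',cv2.resize(im[150:260,150:300],(800,587),interpolation=cv2.INTER_CUBIC))
E
```

```text
time_s: 4.93
tcp_pos: [0.5851, 0.0854, 0.11]
ee_rot: [[0.974, -0.226, 0.002], [-0.226, -0.974, 0.001], [0.002, -0.001, -1.0]]
wrist_force: [-0.4, -0.5, 2.4]
gripper_width: 0.001
t 4.93 tcp [0.5851 0.0854 0.11  ] F [-0.38 -0.54  2.35] rows [-0.0002 -0.0003 -0.1001]
```

View pics/s5.png

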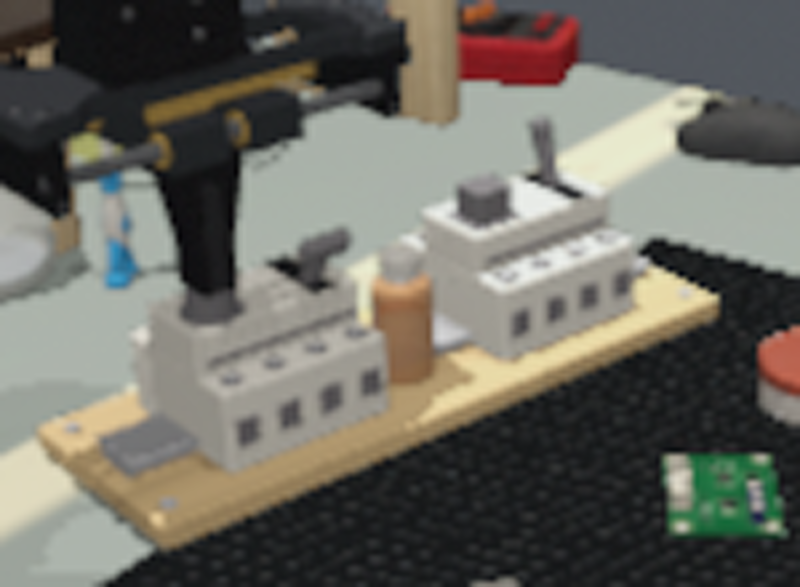

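```bash
python3 -m creep '[[0,0,0,-0.05,0,0,0],[0,0,0,-0.12,0,0,0],[0,0,0,-0.15,0,0,0],[0,0,0,-0.15,0,0,0]]'; python3 to.py .5274 .0459 .15
```

```text
time_s: 5.32
tcp_pos: [0.5865, 0.0859, 0.1571]
ee_rot: [[0.974, -0.226, 0.007], [-0.226, -0.974, 0.002], [0.006, -0.004, -1.0]]
wrist_force: [0.4, 0.8, -0.7]
gripper_width: 0.006
t 5.32 tcp [0.5865 0.0859 0.1571] F [ 0.4   0.77 -0.67] rows [-0.1619  0.1746  0.0221]
```

```bash
python3 -m creep '[[0,-0.08,0.085,0.02,0,0,0],[0,-0.162,0.1746,0.022,0,0,0],[0,-0.162,0.1746,0.022,0,0,0],[0,-0.162,0.1746,0.022,0,0,0]]'; python3 to.py .5274 .0459 .112;  python3 - <<'E'
from h import *
s=r.sense();im=r.capture('wrist');cv2.imwrite('pics/w6.png',np.clip(im*1.3,0,255).astype(np.uint8))
C=cam('wrist',s);R=s['ee_rot'];print('tip',proj(C,s['tcp_pos']+.017*R[:,2]))
for t in ["breaker_lever","neighbour_lever","breaker_button"]:
    print(t,[(round(d['score'],2),[round(a*b,1) for a,b in zip(d['rect'],[512,384]*2)]) for d in r.recognise('wrist',t)][:2])
im=r.capture('side');cv2.imwrite('pics/s6.png',cv2.resize(im[150:260,150:300],(800,587),interpolation=cv2.INTER_CUBIC))
E
```

```text
time_s: 5.65
tcp_pos: [0.5253, 0.0448, 0.149]
ee_rot: [[0.974, -0.227, 0.005], [-0.227, -0.974, 0.002], [0.004, -0.003, -1.0]]
wrist_force: [1.0, 0.4, 0.6]
gripper_width: 0.007
t 5.65 tcp [0.5253 0.0448 0.149 ] F [1.   0.36 0.63] rows [ 0.0056 -0.0049  0.1234]
tip [256.22612844 245.6602286 ]
breaker_lever [(0.57, [229.2, 134.5, 273.5, 185.9])]
neighbour_lever [(0.46, [507.4, 122.9, 511.0, 130.9])]
breaker_button [(0.69, [142.4, 115.0, 188.3, 157.6])]
```

View pics/w6.png

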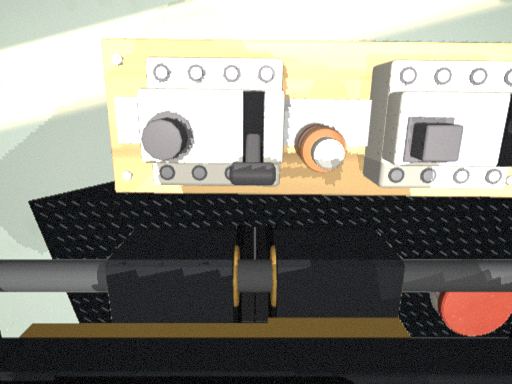

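View pics/s6.png

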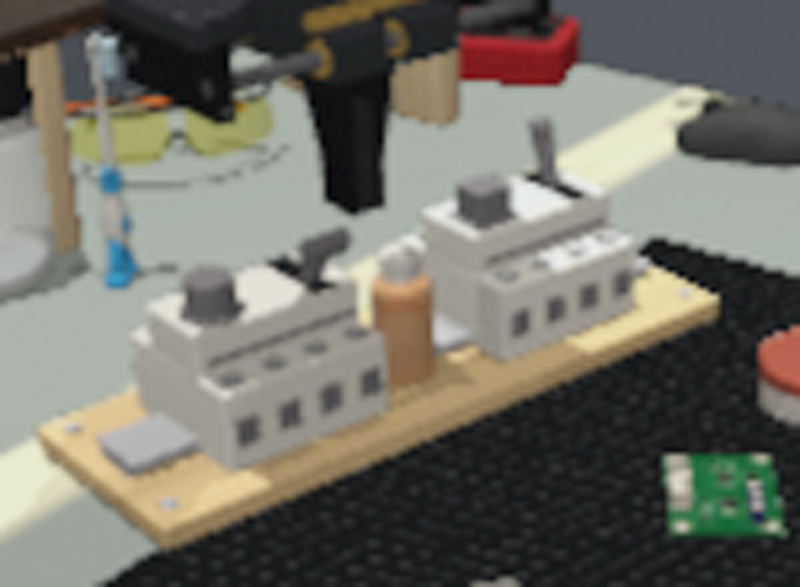

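Run:
```python
from h import *
s=r.sense();C=cam('wrist',s);R=s['ee_rot']
X=atz(C,(253,186),.100);print(X,'in tool',R.T@(X-s['tcp_pos']))
print(s['time_s'],s['tcp_pos'])
```

```text
[0.5514306  0.04301942 0.1       ] in tool [ 0.02307794 -0.00174128  0.04993696]
5.9 [0.52818759 0.04641098 0.14977532]
```

```bash
python3 -m creep '[[0,0,-0.005,0.06,0,0,0],[0,0,-0.005,0.126,0,0,0],[0,0,-0.005,0.126,0,0,0],[0,0,-0.005,0.126,0,0,0]]'; python3 to.py .5275 .0461 .112;  python3 - <<'E'
from h import *
im=r.capture('side');cv2.imwrite('pics/s7.png',cv2.resize(im[150:260,150:300],(800,587),interpolation=cv2.INTER_CUBIC))
E
```

```text
time_s: 6.23
tcp_pos: [0.5287, 0.048, 0.1111]
ee_rot: [[0.974, -0.225, 0.005], [-0.225, -0.974, 0.001], [0.005, -0.002, -1.0]]
wrist_force: [-0.0, 0.5, 0.5]
gripper_width: 0.007
t 6.23 tcp [0.5287 0.048  0.1111] F [-0.01  0.48  0.5 ] rows [-0.0024  0.0072 -0.0031]
```

View pics/s7.png

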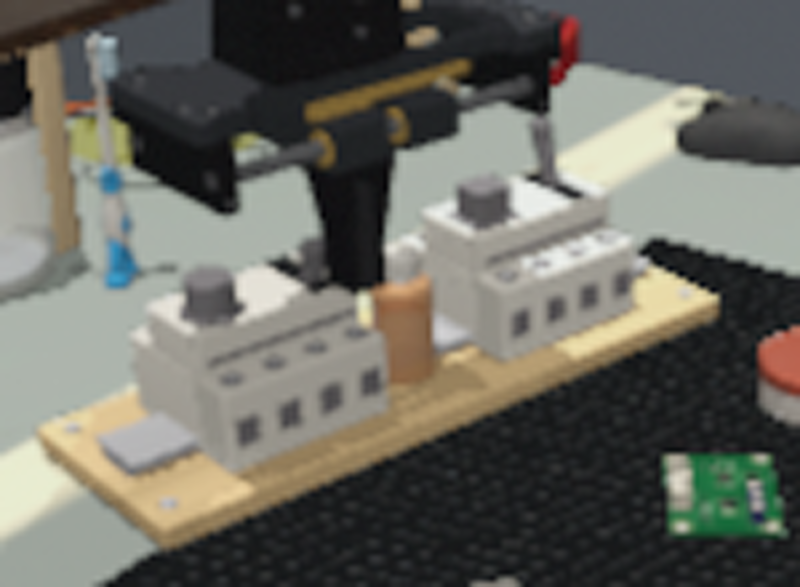

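```bash
python3 -m creep '[[0,0.02,0.004,0,0,0,0],[0,0.033,0.004,0,0,0,0],[0,0.046,0.004,0,0,0,0],[0,0.058,0.004,0,0,0,0],[0,0.07,0.004,0,0,0,0]]'; python3 to.py .5275 .0461 .112;  python3 - <<'E'
from h import *
im=r.capture('side');cv2.imwrite('pics/s8.png',cv2.resize(im[150:260,150:300],(800,587),interpolation=cv2.INTER_CUBIC))
E
```

```text
time_s: 6.7
tcp_pos: [0.5503, 0.0423, 0.1127]
ee_rot: [[0.974, -0.225, 0.008], [-0.225, -0.974, 0.002], [0.008, -0.004, -1.0]]
wrist_force: [0.3, 0.2, 0.2]
gripper_width: 0.006
t 6.7 tcp [0.5503 0.0423 0.1127] F [0.31 0.2  0.19] rows [-0.0771  0.0047  0.0017]
```

View pics/s8.png

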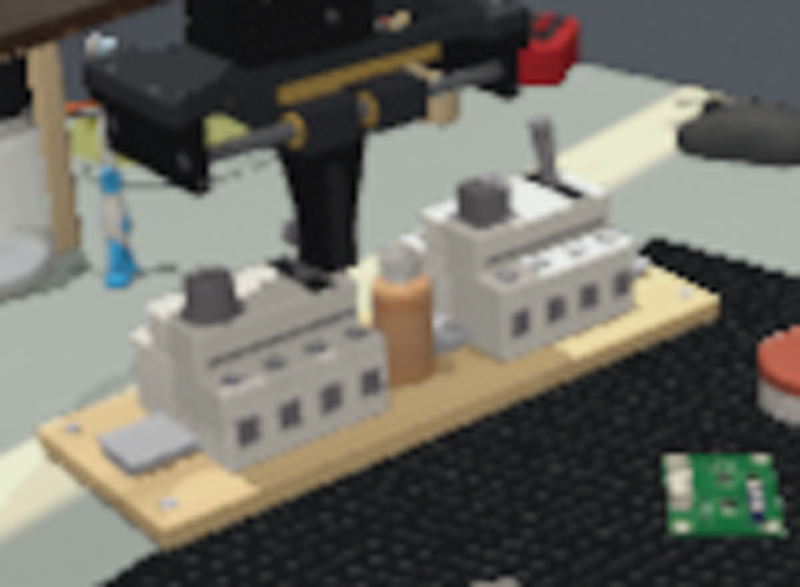

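```bash
python3 -m creep '[[0,0.014,0,0.002,0,0,0],[0,0.028,0,0.002,0,0,0],[0,0.042,0,0.002,0,0,0],[0,0.056,0,0.002,0,0,0]]'; python3 to.py .5275 .0461 .112;  python3 - <<'E'
from h import *
im=r.capture('side');cv2.imwrite('pics/s9.png',cv2.resize(im[150:260,150:300],(800,587),interpolation=cv2.INTER_CUBIC))
im=r.capture('wrist');cv2.imwrite('pics/w9.png',np.clip(im*1.3,0,255).astype(np.uint8))
E
```

```text
time_s: 7.08
tcp_pos: [0.5679, 0.0383, 0.1121]
ee_rot: [[0.974, -0.225, 0.009], [-0.225, -0.974, 0.002], [0.008, -0.004, -1.0]]
wrist_force: [-0.5, 0.4, 0.0]
gripper_width: 0.005
t 7.08 tcp [0.5679 0.0383 0.1121] F [-0.54  0.43  0.01] rows [-0.1372  0.0051 -0.0008]
```

View pics/s9.png

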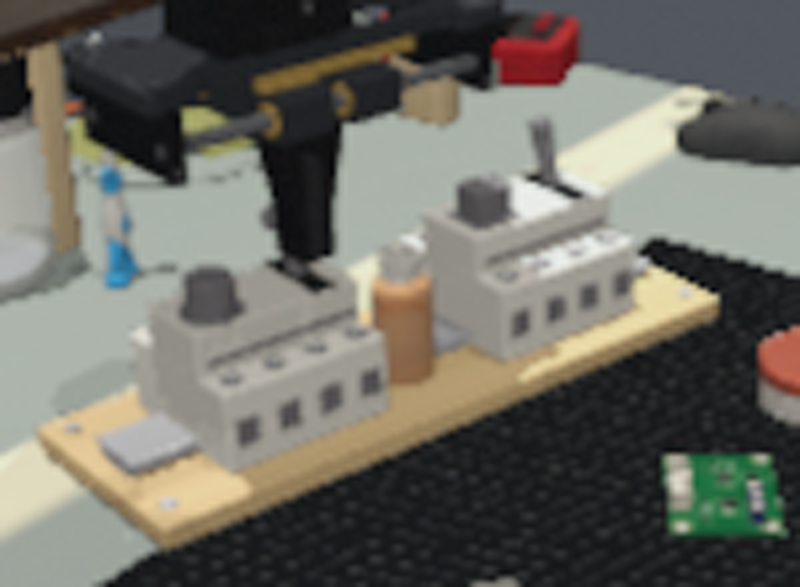

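View pics/w9.png

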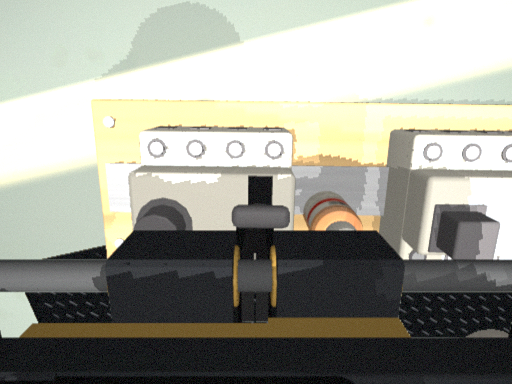

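```bash
python3 -m creep '[[0,0.005,0,0,0,0,0],[0,0.01,0,0,0,0,0],[0,0.013,0,0,0,0,0],[0,0.013,0,0,0,0,0]]'; python3 to.py .5275 .0461 .112;  python3 - <<'E'
from h import *
im=r.capture('wrist');cv2.imwrite('pics/w10.png',np.clip(im*1.3,0,255).astype(np.uint8))
E
```

```text
time_s: 7.52
tcp_pos: [0.5715, 0.0375, 0.1119]
ee_rot: [[0.974, -0.226, 0.008], [-0.226, -0.974, 0.002], [0.008, -0.004, -1.0]]
wrist_force: [-1.4, 1.0, -0.1]
gripper_width: 0.004
t 7.52 tcp [0.5715 0.0375 0.1119] F [-1.36  0.97 -0.1 ] rows [-0.1494  0.0051 -0.0016]
```

View pics/w10.png

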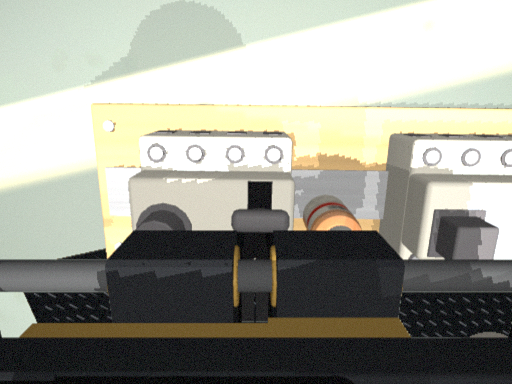

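Run:
```python
from h import *
s=r.sense();C=cam('wrist',s);o=np.array([.585,.059,.016]);a=np.radians(-13.6)
Rz=np.array([[np.cos(a),-np.sin(a),0],[np.sin(a),np.cos(a),0],[0,0,1]])
for px in [(260,221),(260,209),(270,168),(213,130)]:
    X=atz(C,px,.113 if px[1]>200 else (.08 if px[1]>150 else .058));print(px,(Rz.T@(X-o)*1000).round(1))
for q in (0,.1,.25,.4): 
    l=.25-q;print(q,[proj(C,o+Rz@np.array([np.sin(l)*h+np.cos(l)*f,-.026,.052+np.cos(l)*h-np.sin(l)*f])).round(1) for h,f in [(.048,.005),(.048,-.005),(.036,.005)]])
```

```text
(260, 221) [ 12.  -25.5  97. ]
(260, 209) [ 17.6 -25.4  97. ]
(270, 168) [ 29.7 -30.9  64. ]
(213, 130) [47.3  1.3 42. ]
0 [array([261.3, 211.1]), array([261.1, 233.7]), array([260.9, 209.4])]
0.1 [array([261.2, 222. ]), array([261. , 244.1]), array([260.8, 217. ])]
0.25 [array([261. , 238.2]), array([260.7, 258.8]), array([260.7, 228.4])]
0.4 [array([260.8, 253.4]), array([260.5, 271.8]), array([260.5, 239.3])]
```

Between the last two views the bar moved in the image only as far as the camera did, so the lever has already fallen home. I'll back off now.

```bash
python3 -m creep '[[0,-0.03,0,0,0,0,0],[0,-0.07,0,0,0,0,0],[0,-0.14,0,-0.03,0,0,0],[0,-0.17,0,-0.12,0,0,0],[0,-0.17,0,-0.2,0,0,0]]';python3 -m creep '[[0,0,0,-0.05,0,0,0],[0,0,0,-0.05,0,0,0],[0,0,0,-0.05,0,0,0],[0,0,0,-0.05,0,0,0]]'; python3 to.py .5275 .0461 .112;  python3 - <<'E'
from h import *
s=r.sense();im=r.capture('wrist');cv2.imwrite('pics/w11.png',np.clip(im*1.3,0,255).astype(np.uint8))
im=r.capture('side');cv2.imwrite('pics/s11.png',cv2.resize(im[150:260,150:300],(800,587),interpolation=cv2.INTER_CUBIC))
C=cam('wrist',s);o=np.array([.585,.059,.016]);a=np.radians(-13.6)
Rz=np.array([[np.cos(a),-np.sin(a),0],[np.sin(a),np.cos(a),0],[0,0,1]])
for q in (0,.1,.25,.4): 
    l=.25-q;print(q,[proj(C,o+Rz@np.array([np.sin(l)*h+np.cos(l)*f,-.026,.052+np.cos(l)*h-np.sin(l)*f])).round(1) for h,f in [(.048,.005),(.048,-.005),(.036,.005)]])
print(proj(C,o+Rz@np.array([.023,-.026,.064])),proj(C,o+Rz@np.array([.043,-.0,.042])))
print('lever',[(round(d['score'],2),[round(a*b,1) for a,b in zip(d['rect'],[512,384]*2)]) for d in r.recognise('wrist','breaker_lever')][:2])
E
```

```text
time_s: 7.98
tcp_pos: [0.5184, 0.0487, 0.1716]
ee_rot: [[0.974, -0.225, 0.005], [-0.225, -0.974, 0.001], [0.005, -0.002, -1.0]]
wrist_force: [0.7, -0.5, 0.1]
gripper_width: 0.007
time_s: 8.32
tcp_pos: [0.5175, 0.0486, 0.186]
ee_rot: [[0.974, -0.225, 0.004], [-0.225, -0.974, 0.001], [0.004, -0.002, -1.0]]
wrist_force: [-0.3, 0.8, -1.2]
gripper_width: 0.004
t 8.32 tcp [0.5175 0.0486 0.186 ] F [-0.33  0.78 -1.2 ] rows [0.0334 0.0013 0.2469]
0 [array([257.6,  86.4]), array([257.4, 103. ]), array([257.4,  91.9])]
0.1 [array([257.5,  94.3]), array([257.3, 111.1]), array([257.4,  97.4])]
0.25 [array([257.4, 106.4]), array([257.2, 123.1]), array([257.3, 106. ])]
0.4 [array([257.2, 118.5]), array([257. , 134.5]), array([257.2, 114.7])]
[257.37514737  78.61846771] [222.50321071  51.57697419]
lever [(0.69, [235.2, 89.1, 273.9, 114.8])]
```

View pics/w11.png

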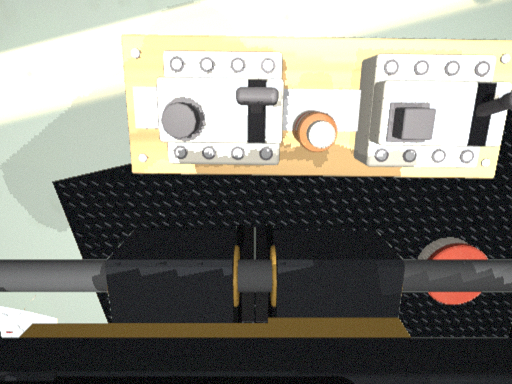

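View pics/s11.png

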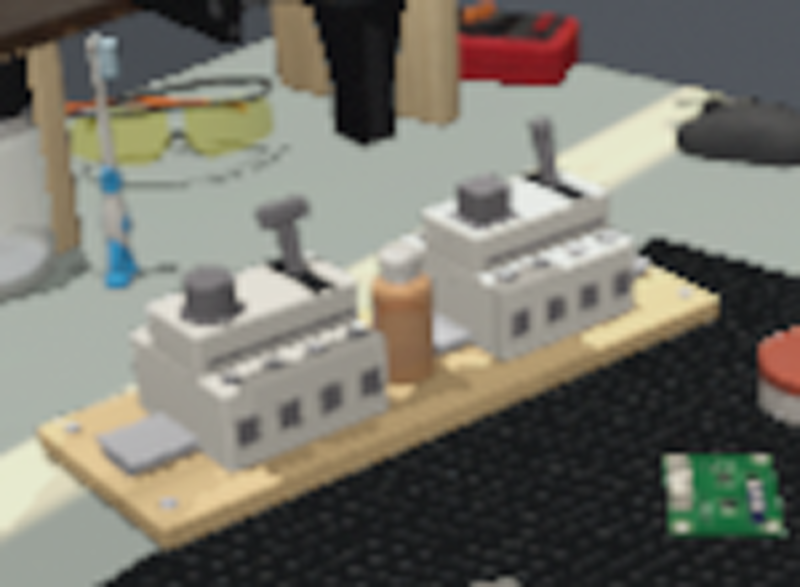

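In the side view the lever is back where it started, with its tip at about (283,210). I'll confirm that with a pixel comparison.

Run:
```python
from h import *
a=cv2.imread('pics/side0.png');b=r.capture('side')
ga,gb=[cv2.cvtColor(x,cv2.COLOR_BGR2GRAY) for x in (a,b)]
for n,(x0,y0,x1,y1) in dict(lever=(196,184,212,205),nlever=(246,170,260,188),btn=(183,198,197,212),bottle=(216,192,232,222)).items():
    A=ga[y0:y1,x0:x1];m=cv2.matchTemplate(gb[y0-4:y1+4,x0-4:x1+4],A,cv2.TM_CCOEFF_NORMED)
    _,v,_,l=cv2.minMaxLoc(m);print(n,v,(l[0]-4,l[1]-4),m[2:7,2:7].round(2).tolist()[2])
print(r.sense()['joint_velocities'].round(1),r.sense()['time_s'])
```

```text
lever 0.9949367642402649 (0, 0) [0.6499999761581421, 0.8799999952316284, 0.9900000095367432, 0.8899999856948853, 0.6499999761581421]
nlever 0.9999421834945679 (0, 0) [0.5, 0.8500000238418579, 1.0, 0.8700000047683716, 0.5899999737739563]
btn 0.9942206740379333 (0, 0) [0.5099999904632568, 0.8199999928474426, 0.9900000095367432, 0.8500000238418579, 0.6299999952316284]
bottle 0.9444518089294434 (0, 0) [0.7099999785423279, 0.8500000238418579, 0.9399999976158142, 0.8399999737739563, 0.6700000166893005]
[-0.1 -0.   0.4  0.  -0.1  0.1] 8.5167
```

```bash
python3 -c "
from station import r
print(r.finish_job())"
```

```text
the job is handed in; nothing more can be done
None
```

I tested the breaker and handed the job in at about 8.5 s of robot time; the hand-in reported no verdict. I pressed the round test button straight down with closed fingertips. The lever tripped by itself and dropped fully. I then released the button and pushed the lever's T-bar with a fingertip until it went past upright and fell home by itself.

- **Forces:** wrist force read about 3 N while pressing and under 2 N while raising the lever. These are readings between moves, and they carry about 1 N of noise.
- **Final positions:** compared with the first side picture, the tested lever, its button, the neighbour's lever and the bottle all matched at zero pixel shift. The match scores were 0.99, 0.99, 1.00 and 0.94. I put the bottle's lower score down to shadow. I did not measure the other bystanders at the end, but the arm never went near them.
- **Clear of everything:** the gripper ended about 5 cm above the tested lever's tip and was nearly at rest.
- **Disagreements:** the cameras disagreed by several millimetres on where the button stood (y = 0.082 m from the top view, 0.089 m and then 0.086 m from the wrist). I pressed at 0.0855 m. The wrist view's predicted lever position at the end was also a few millimetres off, so I relied on the side-view comparison.

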